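# Put the mixed test tools and samples back in their tray and rack

## Robot

A 7-joint arm with a two-finger parallel gripper is mounted at the origin on a cart in front of the work surface, level with it; the furniture and walls round the work are solid. World frame = base frame: x ahead of the robot, y to its left, z up, the work surface at z = 0. Lengths are in m, angles in degrees, forces in N, time in s.
With the tool pointing down it reaches from about 0.35 to 0.9 m from the base axis. Payload 8.1 kg.
Tool frame: the origin (TCP) lies at the very end of the fingers, on their centre line; the grasp point (between the pads) lies r.hold_point_z behind it (r.hold_point_z is the distance from the TCP to the grasp point, in m); z points along the fingers, y is the line along which they close (so a half turn about z gives the same grasp; the last joint's range is limited). The gripper opens to 85 mm and grips with 20 to 120 N. Pads are 22 mm wide; open, the fingers measure 114 mm over their backs; the gripper's body (76 mm by 85 mm) begins 54 mm behind the grasp point. The pads swing forward as they close: fully open they stand 13 mm farther back than shut.
Start: joints at [-81.91, 24.895, 1.432, 90.138, -0.665, 64.973, -4.303], TCP at [0.151, 0.607, 0.231] pointing down, gripper open.
Joint ranges: [-149.89, 149.89], [-25.12, 119.58], [-72.63, 75.52], [4.76, 147.25], [-75.54, 255.54], [6.69, 114.76], [-157.13, 157.13]. Speed limits (degrees/s): [127.2, 127.2, 172.46, 172.46, 180, 180, 180].

## Interface

Orientations are given as [roll, pitch, yaw] about the fixed x, y, z axes, in that order (R = Rz(yaw) Ry(pitch) Rx(roll)).
In Python, from bench import r gives the robot as it stands.
- The arm moves only by the tool servo_tool, never from a script. Its argument "plan" is a list of rows, each a list of 7 numbers: the turn, a rotation vector about the tool's x, y, z in rad, then the shift along the tool's x, y, z in cm, then the closure, from 0 (fully open) to 1 (shut). In form: [[wx, wy, wz, tx, ty, tz, fingers], ...]. A call has 1 to 12 rows; each row shifts and turns the commanded pose from where the row before left it, along the tool's axes as they then stand; what a row does not reach is not made up. A row lasts 1/12 s, in which the tool goes at most 41.7 mm and 7.16 degrees, less where a joint would pass 70% of its speed; a pose out of reach is approached as far as the arm can. A call with a gripper value outside its range is refused whole. The fingers move at their own pace and stop on an object; the grip force is fixed at half the most. Time passes only in rows, so rows that do not move let the fingers close. It gives the time, the measured TCP pose, the force, the opening and the grip force at its end, in the units of the state.
- r.observe(): the state, without advancing time (a new reading comes with each control period).
- r.grab_frame(name): name is "scene" or "top"; returns a dict with "color" (480x640x3 uint8, red, green, blue), "fx", "fy", "cx", "cy" (pixels), "R" (3x3) and "t" (3): a world point X has camera coordinates R X + t. Camera axes: x right, y down, z forward; pixel columns grow to the right and rows downward; lengths in m; the calibration is good to about 2 mm. A picture is of the moment at which its call begins. There is no depth.
- r.close_job(): hands the job in; it is judged then, once.
The state is a dict: "time_s": time; "joints": joint angles; "qvel": joint speeds; "effort": joint torques, N m; "ee_pos": TCP position; "tcp_rot": TCP orientation; "force": force on the tool from outside, world axes, zero at the start; "wrist_torque": the same for the moment, N m; "gripper_width": finger opening in m; "grasp_force": force on a finger pad.
Only numpy, scipy, OpenCV 4.12 (cv2) and the standard library are available. Lean on these libraries where they do the work, as an engineer would, in place of code of your own. Each camera call takes 0.05 s, during which the arm holds its last target. There are 200 camera calls.

## Task

Clear the bench after the grind check: stand the two sample vials in the rack's narrow wells, one in each, and the amber jar in its wide well, and lay the film applicator flat in the wide bay and the scraper flat in the narrow bay of the grey tray, each lengthwise in its bay and down on the floor. Keep the vials and the jar upright throughout, and leave the glass beaker and the empty pot where they stand.

Things in the scene. Friction and masses are not known exactly. Their poses are not given: they have to be found in the camera images.
- sample_rack: White plastic rack, fixed; 140 mm (its x) by 116 mm (its y), top 35 mm above the worktop. Origin: centre of its underside. Three round wells with 4 mm bevelled mouths, their floors 13 mm above the worktop: one wide, 60 mm across, centred at its (x +28, y 0) mm; two narrow, 36 mm across, at (x -38, y +28) and (x -38, y -28) mm.
- kit_tray: Grey tray, fixed; 160 mm (its x) by 126 mm (its y). Origin: centre of its underside; dark-lined floor 4 mm up. Two bays lie long along y: the wide, 66 x 100 mm inside, centred at its (x +40, y 0) mm; the narrow, 54 x 106 mm, at (x -48, y 0) mm. Walls 4 mm thick, tops 14.5 mm above the worktop; long walls open amid for 64 mm or more: fingers closing along x can reach the floor there.
- applicator: The film applicator: a metal frame 50 mm (its x) by 84 mm (its y), 22 mm tall, lying flat, with a 30 x 60 mm opening through its middle; 0.24 to 0.39 kg. Origin: centre of its underside. Take it across its 50 mm width (fingers closing along its x).
- scraper: The grind gauge's scraper: a flat metal blade 38 mm (its x) by 90 mm (its y), only 6 mm thick, 0.16 kg, lying flat. Origin: centre of its underside. Take it across its 38 mm width with the very fingertips.
- jar: Small amber jar with its lid on, 49 mm across and 76 mm tall, standing; the lid is 47 mm across, from 58 to 75 mm up. Origin: centre of its underside, z along its axis. 0.08 to 0.15 kg.
- vial_white: Sample vial with pale contents and white cap, 25 mm across and 67 mm tall, standing; the cap is the top 11 mm. Origin: centre of its underside, z along its axis. 22 g, easily tipped.
- vial_brown: Sample vial with brown contents and white cap, else the same as the other vial (25 mm across, 67 mm tall). Origin: centre of its underside. Either vial may go in either narrow well.
- glass_beaker: A bystander: a clear glass beaker, 68 mm across and 72 mm tall, standing loose beside the work. Origin: centre of its underside.
- empty_pot: A bystander: an empty white pot, 109 mm across and 123 mm tall, standing loose behind the rack and the tray. Origin: centre of its underside. (To the right of rack and tray stands a fixed blue machine whose clamp reaches 153 mm above the worktop: carry things over it.)

How it is judged:
By the outcome, as a careful person would: the job done as asked, in the order asked, and still so for the second after the job is handed in, with the robot touching nothing.
It also fails if it takes over 136 s, if anything falls off the work surface, if the arm or the gripper's body presses on something with over 40 N, if the wrist force passes 120 N, or if a joint passes its speed limit or range.

## Working session

There is one attempt and no reset: what is moved stays moved. The work goes in short steps, Python scripts to look and compute and a tool call to move; the robot and the scene stay as the last step left them, time stands still between calls to the robot, and variables do not carry over. Pictures are saved under pics/ and viewed, at most 14 in all, crops included, and the job is handed in when it is done.

Besides the shell and the picture viewer there is one more tool, called after ">>>" as name([rows], argument=value, ...), one row to a line, values as JSON. servo_tool: Moves the arm, as the interface text tells. Its arguments: {"type":"object","properties":{"plan":{"type":"array"}},"required":["plan"]}

```bash
mkdir -p pics; ls; python3 - <<'E'
from bench import r
import cv2,numpy as np
print(r.observe(), r.hold_point_z)
for n in("scene","top"):
    f=r.grab_frame(n); cv2.imwrite(f"pics/{n}0.png",f["color"][:,:,::-1]); np.savez(f"pics/{n}0.npz",**f)
    print(n,f["fx"],f["fy"],f["cx"],f["cy"],f["R"],f["t"], -np.array(f["R"]).T@f["t"])
E
```

```text
pics
{'time_s': 0.0, 'joints': array([-81.91019392,  24.93473686,   1.43094381,  90.19320653,
        -0.66333335,  64.97233722,  -4.30343546]), 'qvel': array([-0.01783219, -0.03074631,  0.11865604,  0.06925582, -0.00217355,
        0.0467508 ,  0.00473789]), 'effort': array([ 5.38411550e-04, -6.70466924e+01,  1.02532033e+00, -3.16222250e+01,
        1.54637086e-02,  1.23852844e-02,  2.18823845e-05]), 'ee_pos': array([0.15080282, 0.60598112, 0.23051688]), 'tcp_rot': array([-1.79908495e+02,  9.51189622e-03,  1.66027551e+02]), 'force': array([-0.04591005, -0.3376201 ,  0.09416408]), 'wrist_torque': array([-0.01257385, -0.02210743, -0.01399495]), 'grasp_force': 0.0, 'gripper_width': 0.08526928310818957} 0.0187
scene 445.75177539000157 445.75177539000157 318.572556373515 235.65850696525033 [[ 0.58085808 -0.8138706   0.01478294]
 [-0.31456089 -0.24117749 -0.91808761]
 [ 0.75076983  0.52862848 -0.39610175]] [-0.31958221  0.2391278   0.82597275] [-0.35926325 -0.63905904  0.55143388]
top 600.3331537266806 600.3331537266806 307.98596510333516 237.3836383766249 [[ 0.02067253 -0.99963231 -0.01754675]
 [-0.99344628 -0.01856491 -0.11278224]
 [ 0.11241502  0.01976325 -0.99346478]] [0.01140424 0.61577141 1.6222251 ] [ 0.4291376  -0.00922865  1.6812717 ]
```

View pics/scene0.png

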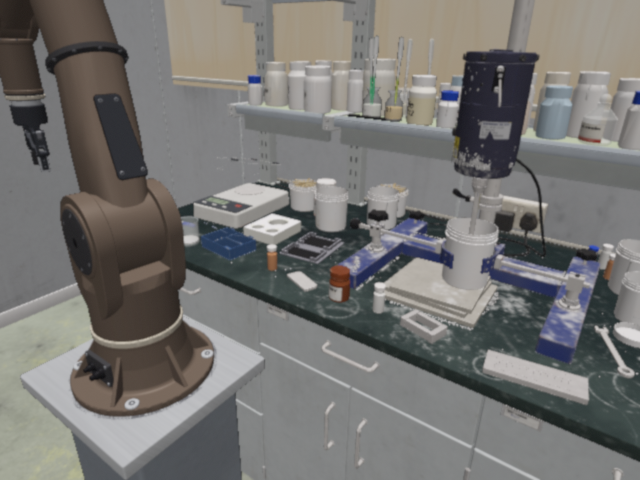

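View pics/top0.png

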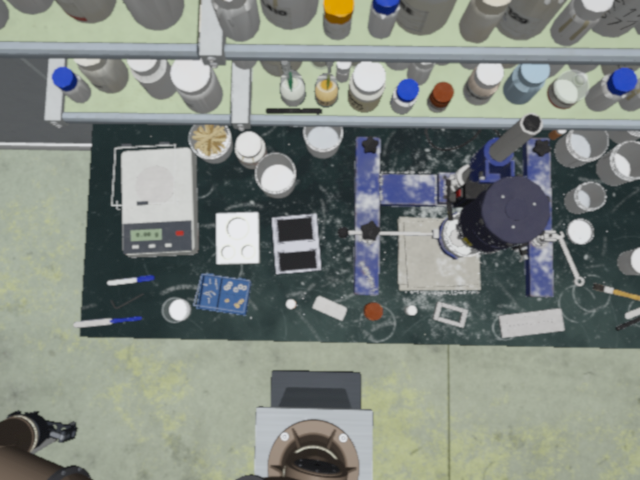

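The scene view shows the arm off to the left. In the top view: rack (238,238), tray (296,243), brown vial (292,304), scraper (330,307), jar (374,312), white vial (412,310), applicator (451,315), beaker (177,310), pot (275,178).

```bash
python3 - <<'E'
import cv2
a=cv2.imread("pics/top0.png")
cv2.imwrite("pics/c1.png",cv2.resize(a[200:345,205:335],None,fx=4,fy=4,interpolation=cv2.INTER_CUBIC))
cv2.imwrite("pics/c2.png",cv2.resize(a[280:340,280:480],None,fx=4,fy=4,interpolation=cv2.INTER_CUBIC))
E
```

```text
(no output)
```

View pics/c1.png

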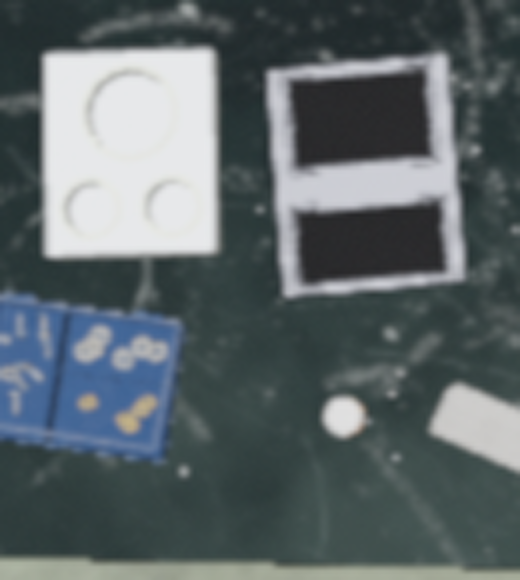

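View pics/c2.png

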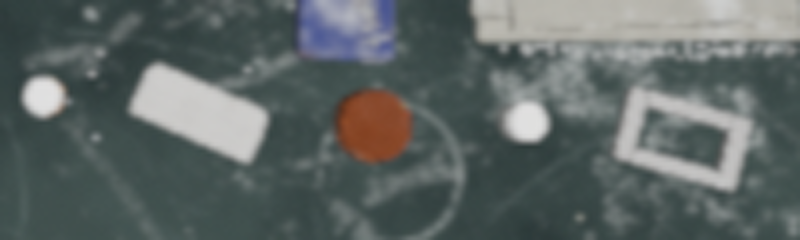

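Crops show the wide well and wide bay on the far side (+x), the narrow ones near, and each object as a clean isolated blob. Measuring those now.

```bash
cat > h.py <<'E'
import cv2,numpy as np
def ray(f,uv,z):
    uv=np.atleast_2d(np.asarray(uv,float)); R=np.array(f["R"]);C=-R.T@f["t"]
    d=np.c_[(uv[:,0]-f["cx"])/f["fx"],(uv[:,1]-f["cy"])/f["fy"],np.ones(len(uv))]@R
    return (C+d*((z-C[2])/d[:,2])[:,None])[:,:2]
def blob(f,box,z,thr=None,mask=None,k=8):
    x0,y0,x1,y1=box; c=cv2.resize(np.asarray(f["color"])[y0:y1,x0:x1],None,fx=k,fy=k,interpolation=cv2.INTER_CUBIC)
    m=(c.min(2)>thr if mask is None else mask(c.astype(int))).astype(np.uint8)
    cs,_=cv2.findContours(m,cv2.RETR_EXTERNAL,cv2.CHAIN_APPROX_NONE)
    q=max(cs,key=cv2.contourArea)[:,0,:]
    uv=(q+.5)/k-.5+[x0,y0]
    p=ray(f,uv,z); (cx,cy),(w,h),a=cv2.minAreaRect((p*1000).astype(np.float32))
    if w<h: w,h,a=h,w,a+90   # a: world angle of long side
    return np.round([cx,cy,w,h,(a+90)%180-90],1)
E
python3 - <<'E'
from h import *
f=dict(np.load("pics/top0.npz"))
print("rack",blob(f,(205,205,266,270),.035,150))
print("tray",blob(f,(266,205,326,278),.0145,120))
dark=lambda c:c.max(2)<62
print("bayW",blob(f,(277,216,315,244),.004,mask=dark)); print("bayN",blob(f,(278,250,318,274),.004,mask=dark))
print("vb",blob(f,(282,294,302,314),.067,140)); print("vw",blob(f,(402,300,424,322),.067,150))
print("jar",blob(f,(360,298,388,326),.075,mask=lambda c:c[...,0]-c[...,2]>50))
print("scr",blob(f,(308,292,352,324),.006,140)); print("app",blob(f,(430,298,472,330),.022,140))
print("beaker",ray(f,[177,310],.072))
print("pot",ray(f,[277,175],.123))
E
```

```text
rack [611.2 219.7 143.4 120.2   2.7]
tray [600.9  55.9 163.3 132.5   5.8]
bayW [641.5  62.4  91.4  57.  -84.6]
bayN [553.7  53.   97.3  46.3 -84.7]
vb [432.8  66.3  26.7  26.6  46.4]
vw [ 423.5 -256.3   29.1   28.5   64.5]
jar [ 417.3 -153.9   47.7   46.1  -88.8]
scr [424.6 -40.   92.5  41.1  67.3]
app [ 414.5 -370.4   87.6   56.    74.4]
beaker [[0.40946781 0.36871885]]
pot [[0.77004672 0.107205  ]]
```

```bash
python3 - <<'E'
from h import *
f=dict(np.load("pics/top0.npz"))
for t in(100,130,150,170,190,205,215): print(t,"rack",blob(f,(205,205,266,270),.035,t),"tray",blob(f,(266,205,326,278),.0145,t))
for t in(110,180): print(t,blob(f,(282,294,302,314),.067,t),blob(f,(402,300,424,322),.067,t),blob(f,(308,292,352,324),.006,t),blob(f,(430,298,472,330),.022,t))
g=f["color"][205:270,205:266]; print(g.min(2).max())
e=np.clip((g.astype(float)-190)*4,0,255).astype(np.uint8)
s=dict(np.load("pics/scene0.npz"))["color"][205:250,235:310]
s=np.clip((s.astype(float)-120)*2,0,255).astype(np.uint8)
e=cv2.resize(e,None,fx=6,fy=6,interpolation=cv2.INTER_CUBIC); s=cv2.resize(s,(400,240),interpolation=cv2.INTER_CUBIC)
o=np.zeros((390,780,3),np.uint8); o[:,:366]=e; o[:240,370:770]=s
cv2.imwrite("pics/c3.png",o[:,:,::-1])
E
```

```text
100 rack [610.5 220.4 148.3 125.7   3. ] tray [603.2  56.3 170.  135.2   4.9]
130 rack [611.1 219.8 145.1 121.8   2.7] tray [600.8  56.2 162.6 131.    5.8]
150 rack [611.2 219.7 143.4 120.2   2.7] tray [600.6  57.2 160.7 127.    5.9]
170 rack [611.2 219.9 142.1 118.4   2.7] tray [600.9  57.5 157.8 125.2   6. ]
190 rack [611.3 219.8 140.5 116.7   2.5] tray [621.4  59.5 122.3 113.1 -84.1]
205 rack [611.2 219.7 138.6 115.3   2.7] tray [ 6.071e+02 -1.000e-01  8.400e+00  1.700e+00  1.100e+00]Traceback (most recent call last):
  File "<stdin>", line 3, in <module>
  File "h.py", line 10, in blob
    q=max(cs,key=cv2.contourArea)[:,0,:]
      ~~~^^^^^^^^^^^^^^^^^^^^^^^^
ValueError: max() iterable argument is empty
```

Rack (611.2, 219.8) yaw 2.7°; tray (600.9, 57.3) yaw 6°, both stable across thresholds. Starting with the brown vial: first turning the tool to yaw 90 (fingers close along world x).

>>> servo_tool([
  [0,0,0.1106,0,0,0,0],
  [0,0,0.1106,0,0,0,0],
  [0,0,0.1106,0,0,0,0],
  [0,0,0.1106,0,0,0,0],
  [0,0,0.1106,0,0,0,0],
  [0,0,0.1106,0,0,0,0],
  [0,0,0.1106,0,0,0,0],
  [0,0,0.1106,0,0,0,0],
  [0,0,0.1106,0,0,0,0],
  [0,0,0.1106,0,0,0,0],
  [0,0,0.1106,0,0,0,0],
  [0,0,0.1106,0,0,0,0],
])

```text
time_s: 1.1
ee_pos: [0.1508, 0.6062, 0.2309]
tcp_rot: [-180.0, 0.1, 89.7]
force: [-0.6, -0.0, 0.2]
gripper_width: 0.0853
grasp_force: 0.0
```

>>> servo_tool([
  [0,0,0,-2,1,0,0],
  [0,0,0,-3,1.6,0,0],
  [0,0,0,-3.5,1.8,0,0],
  [0,0,0,-3.5,1.8,0,0],
  [0,0,0,-3.5,1.8,0,0],
  [0,0,0,-3.5,1.8,0,0],
  [0,0,0,-3.5,1.8,0,0],
  [0,0,0,-3.5,1.8,0,0],
  [0,0,0,-3.5,1.8,0,0],
  [0,0,0,-3.5,1.8,0,0],
  [0,0,0,-3.5,1.8,0,0],
  [0,0,0,-3.5,1.8,0,0],
])

```text
time_s: 2.1
ee_pos: [0.357, 0.2045, 0.2313]
tcp_rot: [-180.0, -0.0, 90.0]
force: [0.6, 0.7, -0.1]
gripper_width: 0.0855
grasp_force: 0.0
```

>>> servo_tool([
  [0,0,0,-3.5,1.9,0,0],
  [0,0,0,-3.5,1.9,0,0],
  [0,0,0,-3.5,1.9,0,0],
  [0,0,0,-2.3,1.4,0,0],
  [0,0,0,-1.0,0.5,1,0],
  [0,0,0,0,0,3,0],
  [0,0,0,0,0,3.5,0],
  [0,0,0,0,0,3.5,0],
  [0,0,0,0,0,3.5,0],
  [0,0,0,0,0,2.5,0],
  [0,0,0,0,0,1.8,0],
  [0,0,0,0,0,1,0],
])

```text
time_s: 3.1
ee_pos: [0.4314, 0.068, 0.0312]
tcp_rot: [-179.8, 0.1, 90.0]
force: [0.2, -0.8, 0.6]
gripper_width: 0.0851
grasp_force: 0.0
```

>>> servo_tool([
  [0,0,0,0,0,0,0.4],
  [0,0,0,0,0,0,0.5],
  [0,0,0,0,0,0,0.6],
  [0,0,0,0,0,0,0.65],
  [0,0,0,0,0,0,0.7],
  [0,0,0,0,0,0,0.75],
  [0,0,0,0,0,0,0.8],
  [0,0,0,0,0,0,0.85],
  [0,0,0,0,0,0,1],
  [0,0,0,0,0,0,1],
  [0,0,0,0,0,0,1],
])

```text
time_s: 4.02
ee_pos: [0.4335, 0.0688, 0.0344]
tcp_rot: [179.9, -0.1, 90.0]
force: [-0.5, 0.4, 10.2]
gripper_width: 0.0234
grasp_force: 58.2
```

>>> servo_tool([
  [0,0,0,0,0,-1,1],
  [0,0,0,0,0,-2,1],
  [0,0,0,0,0,-3.5,1],
  [0,0,0,0,0,-3.5,1],
  [0,0,0,1,0.8,-2,1],
  [0,0,0,2,1.5,0,1],
  [0,0,0,2.5,2,0,1],
  [0,0,0,2.5,2,0,1],
  [0,0,0,2.5,2,0,1],
  [0,0,0,2.5,2,0,1],
  [0,0,0,2.5,2,0,1],
  [0,0,0,1.5,1,0,1],
])

```text
time_s: 5.02
ee_pos: [0.5673, 0.2417, 0.1542]
tcp_rot: [179.9, -0.0, 90.1]
force: [-0.0, 0.3, -0.2]
gripper_width: 0.0235
grasp_force: 58.9
```

```bash
python3 - <<'E'
from bench import r
import cv2,numpy as np
o=r.observe(); print(o["ee_pos"],o["tcp_rot"],o["gripper_width"],o["grasp_force"])
f=r.grab_frame("scene");a=f["color"][150:300,170:330];g=r.grab_frame("top")["color"][190:340,190:350]
cv2.imwrite("pics/v1.png",cv2.resize(np.hstack([a,g])[:,:,::-1],None,fx=2.5,fy=2.5,interpolation=cv2.INTER_CUBIC))
E
```

```text
[0.56733134 0.24174201 0.15423175] [ 1.79901038e+02 -4.34721429e-02  9.01243921e+01] 0.023495906810106642 58.85393410921097
```

View pics/v1.png

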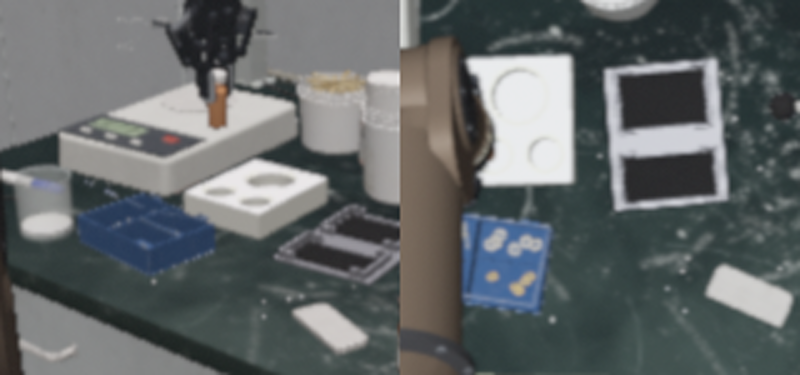

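Scene view: the vial hangs upright in the fingers above the rack's left narrow well; top view is arm-occluded there. Lowering.

>>> servo_tool([
  [0,0,0,0.6,0.5,0,1],
  [0,0,0,0,0,2,1],
  [0,0,0,0,0,2.5,1],
  [0,0,0,0,0,2,1],
  [0,0,0,0,0,1,1],
  [0,0,0,0,0,1,1],
  [0,0,0,0,0,0.8,1],
  [0,0,0,0,0,0,1],
])

```text
time_s: 5.78
ee_pos: [0.5703, 0.244, 0.0596]
tcp_rot: [-179.9, 0.0, 90.0]
force: [-0.2, -1.1, -0.6]
gripper_width: 0.0234
grasp_force: 58.9
```

>>> servo_tool([
  [0,0,0,0.3,0.15,0,1],
  [0,0,0,0,0,0.5,1],
  [0,0,0,0,0,0.4,1],
  [0,0,0,0,0,0.2,1],
  [0,0,0,0,0,0,1],
])

```text
time_s: 6.2
ee_pos: [0.572, 0.2474, 0.0489]
tcp_rot: [-180.0, 0.0, 90.0]
force: [-0.2, 0.2, -0.5]
gripper_width: 0.0233
grasp_force: 58.9
```

>>> servo_tool([
  [0,0,0,0,0,0.12,1],
  [0,0,0,0,0,0,0.8],
  [0,0,0,0,0,0,0.6],
  [0,0,0,0,0,0,0.4],
  [0,0,0,0,0,0,0],
  [0,0,0,0,0,0,0],
  [0,0,0,0,0,-1,0],
  [0,0,0,0,0,-2,0],
  [0,0,0,0,0,-3.5,0],
  [0,0,0,0,0,-4,0],
  [0,0,0,-2,-1,-4,0],
  [0,0,0,-3.7,-1.5,-1,0],
])

```text
time_s: 7.2
ee_pos: [0.5514, 0.1966, 0.2052]
tcp_rot: [179.5, -0.3, 90.3]
force: [1.6, -0.9, 0.8]
gripper_width: 0.0853
grasp_force: 0.0
```

>>> servo_tool([
  [0,0,0,-3.9,-1.2,0,0],
  [0,0,0,-3.9,-1.2,0,0],
  [0,0,0,-3.9,-1.2,0,0],
  [0,0,0,-3.9,-1.2,0,0],
  [0,0,0,-3.9,-1.2,0,0],
  [0,0,0,-3.9,-1.2,0,0],
  [0,0,0,-3.9,-1.2,0,0],
  [0,0,0,-3.9,-1.2,0,0],
  [0,0,0,-3.9,-1.2,0,0],
  [0,0,0,-3.9,-1.0,0,0],
])

```text
time_s: 8.03
ee_pos: [0.4289, -0.1995, 0.2004]
tcp_rot: [179.9, -0.0, 90.0]
force: [1.2, -0.3, -0.4]
gripper_width: 0.0857
grasp_force: 0.0
```

```bash
python3 - <<'E'
from bench import r
from h import *
print(r.observe()["ee_pos"],r.observe()["tcp_rot"])
f=r.grab_frame("scene");a=f["color"][150:300,170:330];t=r.grab_frame("top");g=t["color"][190:340,190:350]
cv2.imwrite("pics/v2.png",cv2.resize(np.hstack([a,g])[:,:,::-1],None,fx=2.5,fy=2.5,interpolation=cv2.INTER_CUBIC))
E
```

```text
[ 0.42886774 -0.19953721  0.20037958] [ 1.79927073e+02 -4.21570979e-02  8.99694230e+01]
```

View pics/v2.png

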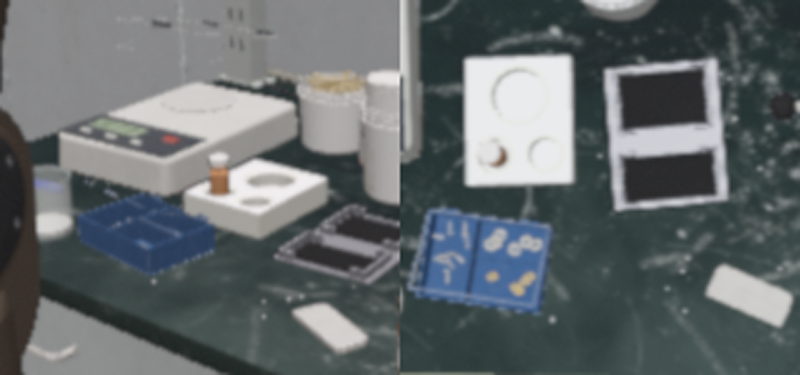

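Brown vial stands upright in the left narrow well. Now the white one.

>>> servo_tool([
  [0,0,0,-2.8,-0.3,0,0],
  [0,0,0,-2.0,-0.2,0,0],
  [0,0,0,-0.85,0,0,0],
  [0,0,0,0,0,2,0],
  [0,0,0,0,0,3.5,0],
  [0,0,0,0,0,3.5,0],
  [0,0,0,0,0,3.5,0],
  [0,0,0,0,0,2.0,0],
  [0,0,0,0,0,1.2,0],
  [0,0,0,0,0,0.9,0],
  [0,0,0,0,0,0,0.3],
])

```text
time_s: 9.05
ee_pos: [0.4248, -0.2533, 0.0324]
tcp_rot: [-179.9, -0.1, 90.0]
force: [-0.4, -0.4, 1.1]
gripper_width: 0.0755
grasp_force: 0.0
```

>>> servo_tool([
  [0,0,0,0,0,0,0.4],
  [0,0,0,0,0,0,0.5],
  [0,0,0,0,0,0,0.6],
  [0,0,0,0,0,0,0.65],
  [0,0,0,0,0,0,0.7],
  [0,0,0,0,0,0,0.75],
  [0,0,0,0,0,0,0.8],
  [0,0,0,0,0,0,0.85],
  [0,0,0,0,0,0,1],
  [0,0,0,0,0,0,1],
  [0,0,0,0,0,0,1],
])

```text
time_s: 9.97
ee_pos: [0.4253, -0.2544, 0.0341]
tcp_rot: [179.9, -0.0, 90.0]
force: [-1.8, 0.4, 8.1]
gripper_width: 0.0232
grasp_force: 58.3
```

>>> servo_tool([
  [0,0,0,0,0,-1,1],
  [0,0,0,0,0,-2,1],
  [0,0,0,0,0,-3.5,1],
  [0,0,0,0,0,-4,1],
  [0,0,0,0,0,-4,1],
  [0,0,0,0,0,-3.5,1],
  [0,0,0,1.5,0.5,-1.6,1],
  [0,0,0,3,1,0,1],
  [0,0,0,3.7,1.2,0,1],
  [0,0,0,3.7,1.2,0,1],
  [0,0,0,3.7,1.2,0,1],
  [0,0,0,3.7,1.2,0,1],
])

```text
time_s: 10.97
ee_pos: [0.4881, -0.0597, 0.2303]
tcp_rot: [180.0, -0.0, 89.9]
force: [1.7, -0.2, -0.3]
gripper_width: 0.0236
grasp_force: 58.8
```

>>> servo_tool([
  [0,0,0,3.7,1.2,0,1],
  [0,0,0,3.7,1.2,0,1],
  [0,0,0,3.7,1.2,0,1],
  [0,0,0,3.7,1.2,0,1],
  [0,0,0,3.7,1.2,0,1],
  [0,0,0,3.5,1.2,1,1],
  [0,0,0,2,1,2,1],
  [0,0,0,1,0.5,3,1],
  [0,0,0,0,0,3,1],
  [0,0,0,0,0,2,1],
  [0,0,0,0,0,0,1],
])

```text
time_s: 11.88
ee_pos: [0.5723, 0.1883, 0.116]
tcp_rot: [-179.6, 0.2, 90.0]
force: [-1.3, -0.3, -0.1]
gripper_width: 0.0231
grasp_force: 58.9
```

>>> servo_tool([
  [0,0,0,0.35,0.2,0,1],
  [0,0,0,0,0,1.5,1],
  [0,0,0,0,0,1.5,1],
  [0,0,0,0,0,1,1],
  [0,0,0,0,0,1,1],
  [0,0,0,0,0,0.8,1],
  [0,0,0,0,0,0.6,1],
  [0,0,0,0,0,0.3,1],
  [0,0,0,0,0,0,1],
])

```text
time_s: 12.63
ee_pos: [0.577, 0.1921, 0.0521]
tcp_rot: [-180.0, 0.0, 90.0]
force: [-0.4, 0.3, -0.3]
gripper_width: 0.0231
grasp_force: 58.9
```

>>> servo_tool([
  [0,0,0,0,-0.2,0.25,1],
  [0,0,0,0,0,0.2,1],
  [0,0,0,0,0,0,0.8],
  [0,0,0,0,0,0,0.6],
  [0,0,0,0,0,0,0.4],
  [0,0,0,0,0,0,0],
  [0,0,0,0,0,0,0],
  [0,0,0,0,0,-1,0],
  [0,0,0,0,0,-2,0],
  [0,0,0,0,0,-4,0],
  [0,0,0,0,0,-4,0],
  [0,0,0,0,0,-4,0],
])

```text
time_s: 13.63
ee_pos: [0.5748, 0.1917, 0.2003]
tcp_rot: [-180.0, 0.0, 89.9]
force: [0.9, 0.5, 0.2]
gripper_width: 0.0855
grasp_force: 0.0
```

```bash
python3 - <<'E'
from bench import r
print(r.observe())
E
```

```text
{'time_s': 13.6333, 'joints': array([-50.19832759,  28.04435093,  39.44093767,  97.47516782,
       -19.80083734,  61.66960624,  -4.57214104]), 'qvel': array([-13.37044971, -28.26499658,  17.25426642, -31.78987807,
        22.56842168,  54.48576235, -18.72682459]), 'effort': array([  2.76381768, -56.50593281,  10.50650328, -25.49742401,
        -0.59417848,  -1.74741749,   0.65728823]), 'ee_pos': array([0.57482775, 0.19167237, 0.20028484]), 'tcp_rot': array([-1.79985079e+02,  3.49661299e-02,  8.99427704e+01]), 'force': array([0.93378304, 0.46218466, 0.15410834]), 'wrist_torque': array([-0.0073727 , -0.06863753,  0.03110589]), 'grasp_force': 0.0, 'gripper_width': 0.08550053424243506}
```

>>> servo_tool([
  [0,0,0,-2.6,-1.2,0,0],
  [0,0,0,-3.7,-1.7,0,0],
  [0,0,0,-3.7,-1.7,0,0],
  [0,0,0,-3.7,-1.7,0,0],
  [0,0,0,-3.7,-1.7,0,0],
  [0,0,0,-3.7,-1.7,0,0],
  [0,0,0,-3.7,-1.7,0,0],
  [0,0,0,-3.7,-1.7,0,0],
  [0,0,0,-3.7,-1.7,0,0],
  [0,0,0,-2.4,-1,0,0],
  [0,0,0.121,0,0,0,0],
  [0,0,0.121,0,0,0,0],
])

```text
time_s: 14.63
ee_pos: [0.4161, -0.156, 0.1989]
tcp_rot: [179.9, -0.1, 75.5]
force: [1.0, 1.5, 0.4]
gripper_width: 0.0853
grasp_force: 0.0
```

>>> servo_tool([
  [0,0,0.121,0,0,0,0],
  [0,0,0.121,0,0,0,0],
  [0,0,0.121,0,0,0,0],
  [0,0,0.121,0,0,0,0],
  [0,0,0.121,0,0,0,0],
  [0,0,0.121,0,0,0,0],
  [0,0,0.121,0,0,0,0],
  [0,0,0.121,0,0,0,0],
  [0,0,0.121,0,0,0,0],
  [0,0,0.121,0,0,0,0],
  [0,0,0.119,0,0,0,0],
  [0,0,0,0,0,0,0],
])

```text
time_s: 15.63
ee_pos: [0.4171, -0.1537, 0.1984]
tcp_rot: [-180.0, -0.0, -0.4]
force: [-0.6, -0.7, -0.1]
gripper_width: 0.0858
grasp_force: 0.0
```

```bash
python3 - <<'E'
from bench import r
from h import *
o=r.observe();print(o["ee_pos"],o["tcp_rot"],o["joints"].round())
f=r.grab_frame("scene");a=f["color"][190:340,230:390];t=r.grab_frame("top");g=t["color"][190:340,190:350]
cv2.imwrite("pics/v3.png",cv2.resize(np.hstack([a,g])[:,:,::-1],None,fx=2.5,fy=2.5,interpolation=cv2.INTER_CUBIC))
E
```

```text
[ 0.41710103 -0.15370214  0.19837025] [-1.79985671e+02 -1.10224979e-02 -3.53310340e-01] [-42.  19.  71. 120. -22.  56. -49.]
```

View pics/v3.png

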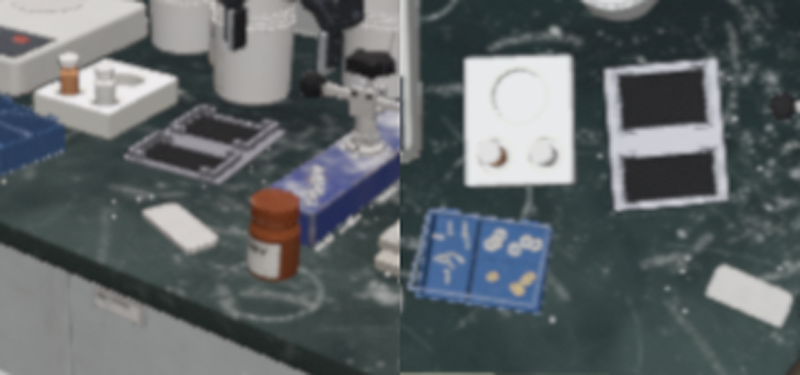

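Both vials stand in the narrow wells; the jar stands at scene crop centre, ungripped. Descending on it.

>>> servo_tool([
  [0,0,0,0,0,1.5,0],
  [0,0,0,0,0,3,0],
  [0,0,0,0,0,3.5,0],
  [0,0,0,0,0,3.5,0],
  [0,0,0,0,0,2.5,0],
  [0,0,0,0,0,1.6,0],
  [0,0,0,0,0,1,0],
  [0,0,0,0,0,0,0.2],
  [0,0,0,0,0,0,0.3],
  [0,0,0,0,0,0,0.4],
])

```text
time_s: 16.57
ee_pos: [0.4176, -0.154, 0.0328]
tcp_rot: [-180.0, -0.1, 0.1]
force: [0.9, -0.2, -0.1]
gripper_width: 0.0522
grasp_force: 0.0
```

>>> servo_tool([
  [0,0,0,0,0,0,0.45],
  [0,0,0,0,0,0,0.5],
  [0,0,0,0,0,0,0.55],
  [0,0,0,0,0,0,1],
  [0,0,0,0,0,0,1],
  [0,0,0,0,0,0,1],
  [0,0,0,0,0,0,1],
])

```text
time_s: 17.15
ee_pos: [0.4178, -0.1541, 0.0332]
tcp_rot: [180.0, -0.1, 0.0]
force: [-2.3, 0.9, 11.4]
gripper_width: 0.0455
grasp_force: 59.5
```

```bash
python3 - <<'E'
from bench import r
print(r.observe()["joints"].round(1))
E
```

```text
[-21.3  33.1  48.1 129.  -44.2  35.8 -30. ]
```

>>> servo_tool([
  [0,0,0,0,0,-1,1],
  [0,0,0,0,0,-2,1],
  [0,0,0,0,0,-3.5,1],
  [0,0,0,0,0,-4,1],
  [0,0,0,0,0,-4,1],
  [0,0,0,0,0,-3.5,1],
  [0,0,0,0.5,-1,-2.2,1],
  [0,0,0,1.5,-2.5,0,1],
  [0,0,0,2,-3.4,0,1],
  [0,0,0,2,-3.4,0,1],
  [0,0,0,2,-3.4,0,1],
  [0,0,0,2,-3.4,0,1],
])

```text
time_s: 18.15
ee_pos: [0.5176, 0.0195, 0.2346]
tcp_rot: [-179.9, -0.0, 0.0]
force: [1.8, -0.9, -0.8]
gripper_width: 0.0458
grasp_force: 61.9
```

>>> servo_tool([
  [0,0,0,2,-3.4,0,1],
  [0,0,0,2,-3.4,0,1],
  [0,0,0,2,-3.4,0,1],
  [0,0,0,2,-3.4,0,1],
  [0,0,0,2,-3.4,0,1],
  [0,0,0,1.5,-2.5,0,1],
  [0,0,0,0.7,-1,2,1],
  [0,0,0,0,0,2.5,1],
  [0,0,0,0,0,2.5,1],
  [0,0,0,0,0,2,1],
  [0,0,0,0,0,1,1],
  [0,0,0,0,0,0,1],
])

```text
time_s: 19.15
ee_pos: [0.6377, 0.2225, 0.1321]
tcp_rot: [179.9, 0.2, 0.0]
force: [0.5, -0.1, -1.8]
gripper_width: 0.0455
grasp_force: 61.8
```

```bash
python3 - <<'E'
from bench import r
from h import *
o=r.observe();print(o["ee_pos"],o["tcp_rot"],o["joints"].round())
f=r.grab_frame("scene");a=f["color"][150:300,190:350];t=r.grab_frame("top");g=t["color"][190:340,190:350]
cv2.imwrite("pics/v4.png",cv2.resize(np.hstack([a,g])[:,:,::-1],None,fx=2.5,fy=2.5,interpolation=cv2.INTER_CUBIC))
E
```

```text
[0.63769608 0.22249675 0.13213565] [1.79942663e+02 1.88265392e-01 1.62808001e-02] [-55.  45.  56.  92. -40.  66. -80.]
```

View pics/v4.png

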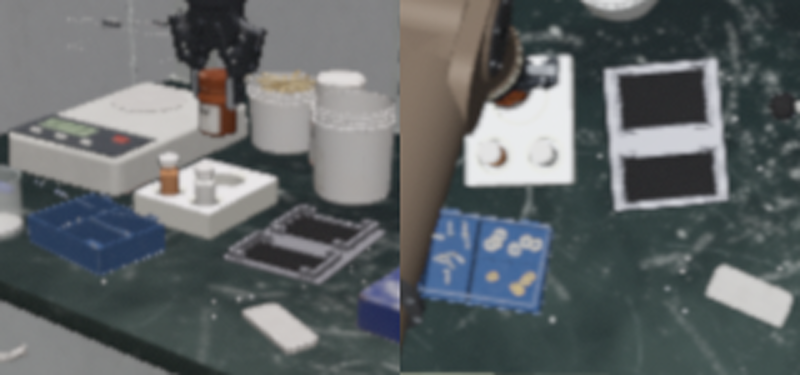

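The jar hangs upright above the wide well, clear of both vials. Lowering.

>>> servo_tool([
  [0,0,0,0.1,0.1,1,1],
  [0,0,0,0,0,2,1],
  [0,0,0,0,0,1.5,1],
  [0,0,0,0,0,1,1],
  [0,0,0,0,0,1,1],
  [0,0,0,0,0,0.8,1],
  [0,0,0,0,0,0.6,1],
  [0,0,0,0,0,0.4,1],
  [0,0,0,0,0,0.2,1],
  [0,0,0,0,0,0,1],
])

```text
time_s: 20.08
ee_pos: [0.6403, 0.2211, 0.0488]
tcp_rot: [180.0, 0.0, -0.0]
force: [0.0, 0.5, -2.0]
gripper_width: 0.0455
grasp_force: 61.8
```

>>> servo_tool([
  [0,0,0,0,0,0.15,1],
  [0,0,0,0,0,0.1,1],
  [0,0,0,0,0,0,0.4],
  [0,0,0,0,0,0,0.2],
  [0,0,0,0,0,0,0],
  [0,0,0,0,0,0,0],
  [0,0,0,0,0,-1,0],
  [0,0,0,0,0,-2,0],
  [0,0,0,0,0,-4,0],
  [0,0,0,0,0,-4,0],
  [0,0,0,0,0,-4,0],
  [0,0,0,-1,2.5,-1.5,0],
])

```text
time_s: 21.08
ee_pos: [0.6333, 0.2009, 0.2174]
tcp_rot: [-179.8, -0.4, 0.3]
force: [0.9, -0.8, -0.0]
gripper_width: 0.0853
grasp_force: 0.0
```

>>> servo_tool([
  [0,0,0,-1.4,3.7,0,0],
  [0,0,0,-1.4,3.7,0,0],
  [0,0,0,-1.4,3.7,0,0],
  [0,0,0,-1.4,3.7,0,0],
  [0,0,0,-1.4,3.7,0,0],
  [0,0,0,-1.4,3.7,0,0],
  [0,0,0,-1.4,3.7,0,0],
  [0,0,0,-1.4,3.7,0,0],
  [0,0,0,-1.4,3.7,0,0],
  [0,0,0,-1.4,3.7,0,0],
  [0,0,0,-1.4,3.7,0,0],
  [0,0,0,-1.4,3.7,0,0],
])

```text
time_s: 22.08
ee_pos: [0.461, -0.2496, 0.2124]
tcp_rot: [-180.0, -0.1, -0.0]
force: [0.7, 0.4, 0.3]
gripper_width: 0.0855
grasp_force: 0.0
```

```bash
python3 - <<'E'
from bench import r
from h import *
o=r.observe();print(o["ee_pos"],o["tcp_rot"],o["joints"].round())
f=r.grab_frame("scene");a=f["color"][150:300,190:350];t=r.grab_frame("top");g=t["color"][190:340,190:350]
np.savez("pics/t5.npz",**t)
cv2.imwrite("pics/v5.png",cv2.resize(np.hstack([a,g])[:,:,::-1],None,fx=2.5,fy=2.5,interpolation=cv2.INTER_CUBIC))
E
```

```text
[ 0.46100487 -0.24956608  0.21235489] [-1.79986512e+02 -6.90692380e-02 -4.26838872e-02] [-22.  25.  63. 109. -26.  61. -39.]
```

View pics/v5.png

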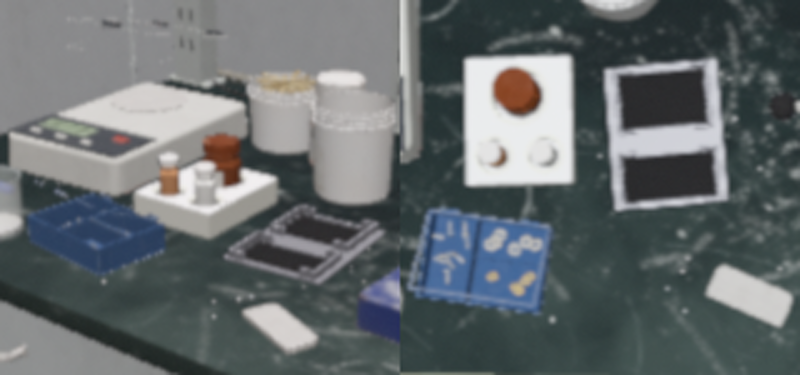

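Jar upright in the wide well with both vials in place. Moving to the applicator with the yaw turn.

>>> servo_tool([
  [0,0,0,-1.2,3,0,0],
  [0,0,0,-1.2,3,0,0],
  [0,0,0,-1.2,3,0,0],
  [0,0,0,-1.05,3.1,0,0],
  [0,0,-0.118,0,0,0,0],
  [0,0,-0.118,0,0,0,0],
  [0,0,-0.118,0,0,0,0],
  [0,0,-0.118,0,0,0,0],
  [0,0,-0.118,0,0,0,0],
  [0,0,-0.118,0,0,0,0],
  [0,0,-0.118,0,0,0,0],
  [0,0,-0.118,0,0,0,0],
])

```text
time_s: 23.18
ee_pos: [0.4153, -0.3689, 0.2123]
tcp_rot: [180.0, -0.0, 54.3]
force: [-0.0, -0.3, -0.5]
gripper_width: 0.0854
grasp_force: 0.0
```

>>> servo_tool([
  [0,0,-0.118,0,0,0,0],
  [0,0,-0.118,0,0,0,0],
  [0,0,-0.118,0,0,0,0],
  [0,0,0,0,0,2,0],
  [0,0,0,0,0,3.5,0],
  [0,0,0,0,0,3.5,0],
  [0,0,0,0,0,3,0],
  [0,0,0,0,0,2,0],
  [0,0,0,0,0,0,0],
])

```text
time_s: 23.93
ee_pos: [0.4136, -0.3671, 0.0685]
tcp_rot: [-179.7, -0.1, 74.3]
force: [-0.6, 0.8, -0.4]
gripper_width: 0.0853
grasp_force: 0.0
```

```bash
python3 - <<'E'
from bench import r
o=r.observe();print(o["ee_pos"],o["tcp_rot"],o["joints"].round())
E
```

```text
[ 0.4135861  -0.36707512  0.06845616] [-1.79681218e+02 -9.57425943e-02  7.43183496e+01] [ 13.  32.  32. 112. -25.  43.  44.]
```

>>> servo_tool([
  [0,0,0,-0.2,0,1.5,0],
  [0,0,0,0,0,2,0],
  [0,0,0,0,0,1.5,0],
  [0,0,0,0,0,0.7,0],
  [0,0,0,0,0,0.3,0],
  [0,0,0,0,0,0,0.2],
  [0,0,0,0,0,0,0.2],
  [0,0,0,0,0,0,0.2],
])

```text
time_s: 24.6
ee_pos: [0.4156, -0.3712, 0.0126]
tcp_rot: [179.9, 0.0, 74.3]
force: [-0.8, 0.3, -0.2]
gripper_width: 0.0681
grasp_force: 0.0
```

>>> servo_tool([
  [0,0,0,0,0,0.5,0.2],
  [0,0,0,0,0,0.3,0.2],
  [0,0,0,0,0,0,0.3],
  [0,0,0,0,0,0,0.35],
  [0,0,0,0,0,0,0.4],
  [0,0,0,0,0,0,0.45],
  [0,0,0,0,0,0,0.5],
  [0,0,0,0,0,0,1],
  [0,0,0,0,0,0,1],
  [0,0,0,0,0,0,1],
  [0,0,0,0,0,0,1],
])

```text
time_s: 25.52
ee_pos: [0.4144, -0.3705, 0.0038]
tcp_rot: [-180.0, -0.0, 74.3]
force: [-3.2, 1.3, 7.1]
gripper_width: 0.0485
grasp_force: 62.4
```

>>> servo_tool([
  [0,0,0,0,0,-1,1],
  [0,0,0,0,0,-2,1],
  [0,0,0,0,0,-3,1],
  [0,0,0,0,0,-4,1],
  [0,0,0,0,0,-4,1],
  [0,0,-0.04,0,0,-4,1],
  [0,0,-0.08,0,0,-3.5,1],
  [0,0,-0.1,0,0,0,1],
  [0,0,-0.1,0,0,0,1],
  [0,0,-0.058,0,0,0,1],
  [0,0,0,1.5,1,0,1],
  [0,0,0,2.5,1.7,0,1],
])

```text
time_s: 26.52
ee_pos: [0.4353, -0.3308, 0.2193]
tcp_rot: [-180.0, 0.1, 95.7]
force: [0.9, -0.1, -2.8]
gripper_width: 0.0484
grasp_force: 63.3
```

>>> servo_tool([
  [0,0,0,3.3,2.2,0,1],
  [0,0,0,3.3,2.2,0,1],
  [0,0,0,3.3,2.2,0,1],
  [0,0,0,3.3,2.2,0,1],
  [0,0,0,3.3,2.2,0,1],
  [0,0,0,3.3,2.2,0,1],
  [0,0,0,3.3,2.2,0,1],
  [0,0,0,3.3,2.2,0,1],
  [0,0,0,3.3,2.2,0,1],
  [0,0,0,3.3,2.2,0,1],
  [0,0,0,2.4,1.5,0,1],
  [0,0,0,1.2,0.8,0,1],
])

```text
time_s: 27.52
ee_pos: [0.6417, 0.067, 0.2182]
tcp_rot: [-180.0, -0.1, 96.3]
force: [0.1, 0.8, -2.5]
gripper_width: 0.0488
grasp_force: 63.2
```

>>> servo_tool([
  [0,0,0,0,0,2,1],
  [0,0,0,0,0,3,1],
  [0,0,0,0,0,3,1],
  [0,0,0,0,0,2,1],
  [0,0,0,0,0,2,1],
  [0,0,0,0,0,1,1],
  [0,0,0,0,0,0,1],
])

```text
time_s: 28.1
ee_pos: [0.6393, 0.0607, 0.0865]
tcp_rot: [-179.8, 0.0, 96.0]
force: [-0.1, 0.0, -2.8]
gripper_width: 0.0482
grasp_force: 63.2
```

```bash
python3 - <<'E'
from bench import r
from h import *
o=r.observe();print(o["ee_pos"],o["tcp_rot"],o["joints"].round())
f=r.grab_frame("scene");a=f["color"][150:300,220:380];t=r.grab_frame("top");g=t["color"][190:340,190:350]
cv2.imwrite("pics/v6.png",cv2.resize(np.hstack([a,g])[:,:,::-1],None,fx=2.5,fy=2.5,interpolation=cv2.INTER_CUBIC))
E
```

```text
[0.63925111 0.06070087 0.08645135] [-1.79756571e+02  3.98330957e-02  9.59684397e+01] [-26.  36.  24.  97. -18.  50.  12.]
```

View pics/v6.png

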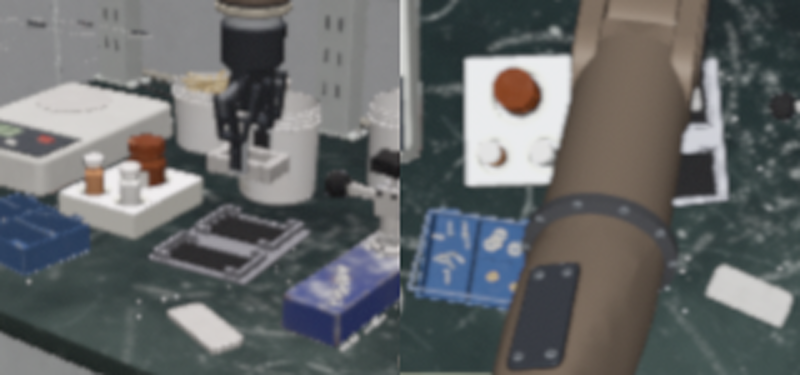

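Applicator held level above the far bay, clear of the pot. Lowering.

>>> servo_tool([
  [0,0,0,0,0.1,1,1],
  [0,0,0,0,0,1.8,1],
  [0,0,0,0,0,1.5,1],
  [0,0,0,0,0,1,1],
  [0,0,0,0,0,0.7,1],
  [0,0,0,0,0,0.5,1],
  [0,0,0,0,0,0.4,1],
  [0,0,0,0,0,0.3,1],
  [0,0,0,0,0,0,1],
])

```text
time_s: 28.95
ee_pos: [0.6421, 0.0614, 0.0164]
tcp_rot: [180.0, -0.0, 96.0]
force: [-0.4, -0.2, -3.0]
gripper_width: 0.0489
grasp_force: 63.2
```

>>> servo_tool([
  [0,0,0,0,-0.1,0.3,1],
  [0,0,0,0,0,0.2,1],
  [0,0,0,0,0,0.2,1],
  [0,0,0,0,0,0,1],
  [0,0,0,0,0,0,1],
])

```text
time_s: 29.37
ee_pos: [0.641, 0.0614, 0.0094]
tcp_rot: [-180.0, -0.0, 96.0]
force: [-0.3, -0.3, -3.1]
gripper_width: 0.0484
grasp_force: 63.2
```

>>> servo_tool([
  [0,0,0,0,0,0.1,1],
  [0,0,0,0,0,0.1,1],
  [0,0,0,0,0,0,1],
])

```text
time_s: 29.62
ee_pos: [0.6412, 0.0613, 0.0079]
tcp_rot: [180.0, -0.0, 96.0]
force: [-0.8, -0.8, 1.7]
gripper_width: 0.0489
grasp_force: 63.7
```

>>> servo_tool([
  [0,0,0,0,0,0,0.4],
  [0,0,0,0,0,0,0.3],
  [0,0,0,0,0,0,0.25],
  [0,0,0,0,0,0,0.25],
  [0,0,0,0,0,-0.5,0.25],
  [0,0,0,0,0,-1,0.25],
  [0,0,0,0,0,-2,0.25],
  [0,0,0,0,0,-3,0.25],
  [0,0,0,0,0,-4,0.25],
  [0,0,0,0,0,-3,0.25],
  [0,0,0,-0.9,-2.5,0,0.25],
  [0,0,0,-1.3,-3.8,0,0.25],
])

```text
time_s: 30.62
ee_pos: [0.5843, 0.0344, 0.1456]
tcp_rot: [179.5, -0.0, 96.2]
force: [-0.2, -0.3, -0.7]
gripper_width: 0.0643
grasp_force: 0.0
```

>>> servo_tool([
  [0,0,0,-1.3,-3.8,0,0.25],
  [0,0,0,-1.3,-3.8,0,0.3],
  [0,0,0,-1.3,-3.8,0,0.3],
  [0,0,0,-1.1,-3.2,0,0.3],
  [0,0,0,-0.6,-1.6,0,0.3],
  [0,0,0.1,0,0,0,0.3],
  [0,0,0.1,0,0,0,0.3],
  [0,0,0.1,0,0,0,0.3],
  [0,0,0.1,0,0,0,0.3],
  [0,0,0.1,0,0,0,0.3],
  [0,0,0,0,0,0,0.3],
  [0,0,0,0,0,0,0.3],
])

```text
time_s: 31.62
ee_pos: [0.4256, -0.0397, 0.143]
tcp_rot: [180.0, -0.0, 67.5]
force: [-0.1, -0.0, 0.4]
gripper_width: 0.0596
grasp_force: 0.0
```

```bash
python3 - <<'E'
from bench import r
from h import *
o=r.observe();print(o["ee_pos"],o["tcp_rot"],o["joints"].round(),o["gripper_width"])
f=r.grab_frame("scene");a=f["color"][150:300,220:380];t=r.grab_frame("top");g=t["color"][190:340,190:350]
cv2.imwrite("pics/v7.png",cv2.resize(np.hstack([a,g])[:,:,::-1],None,fx=2.5,fy=2.5,interpolation=cv2.INTER_CUBIC))
E
```

```text
[ 0.42560623 -0.0397021   0.1430445 ] [ 1.79963566e+02 -3.96694327e-02  6.75240767e+01] [-31.  14.  35. 125. -12.  44. -11.] 0.059635634436879685
```

View pics/v7.png

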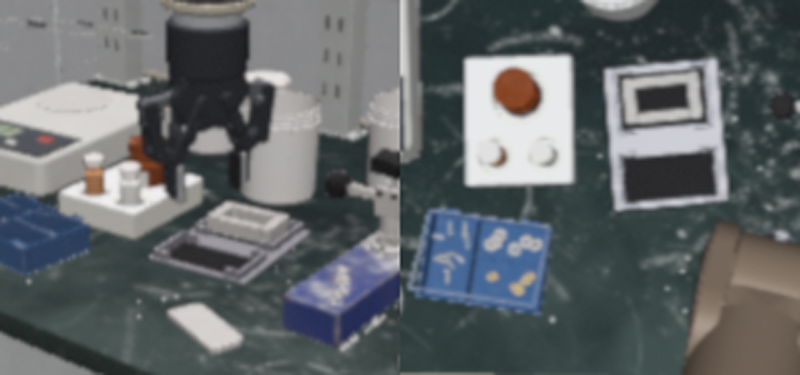

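Applicator lies flat and centred in the wide bay. Now the scraper: narrow the opening to ~47 mm, then descend.

>>> servo_tool([
  [0,0,0,0,0,2,0.43],
  [0,0,0,0,0,3,0.43],
  [0,0,0,0,0,3,0.43],
  [0,0,0,0,0,2,0.43],
  [0,0,0,0,0,1.5,0.43],
  [0,0,0,0,0,1,0.43],
  [0,0,0,0,0,0.5,0.43],
  [0,0,0,0,0,0,0.43],
  [0,0,0,0,0,0,0.43],
])

```text
time_s: 32.47
ee_pos: [0.4256, -0.0399, 0.0127]
tcp_rot: [-180.0, -0.0, 67.4]
force: [0.1, 0.9, 0.4]
gripper_width: 0.0488
grasp_force: 0.0
```

>>> servo_tool([
  [0,0,0,0,0,0.3,0.43],
  [0,0,0,0,0,0.3,0.43],
  [0,0,0,0,0,0.2,0.43],
  [0,0,0,0,0,0,0.43],
  [0,0,0,0,0,0,0.43],
])

```text
time_s: 32.88
ee_pos: [0.4254, -0.0397, 0.0045]
tcp_rot: [-180.0, -0.0, 67.4]
force: [0.4, -0.2, 1.3]
gripper_width: 0.0486
grasp_force: 0.0
```

>>> servo_tool([
  [0,0,0,0,0,0.1,0.43],
  [0,0,0,0,0,0.1,0.43],
  [0,0,0,0,0,0,0.43],
  [0,0,0,0,0,0,0.43],
])

```text
time_s: 33.22
ee_pos: [0.4254, -0.0397, 0.0025]
tcp_rot: [-180.0, -0.0, 67.4]
force: [0.5, 0.8, 0.0]
gripper_width: 0.0489
grasp_force: 0.0
```

>>> servo_tool([
  [0,0,0,0,0,0,0.48],
  [0,0,0,0,0,0,0.51],
  [0,0,0,0,0,0,0.54],
  [0,0,0,0,0,0,0.57],
  [0,0,0,0,0,0,0.6],
  [0,0,0,0,0,0,1],
  [0,0,0,0,0,0,1],
  [0,0,0,0,0,0,1],
])

```text
time_s: 33.88
ee_pos: [0.4252, -0.0397, 0.0029]
tcp_rot: [-180.0, -0.0, 67.3]
force: [-1.9, 0.3, 11.9]
gripper_width: 0.0349
grasp_force: 58.6
```

>>> servo_tool([
  [0,0,0,0,0,-0.4,1],
  [0,0,0,0,0,-0.8,1],
  [0,0,0,0,0,-1.5,1],
  [0,0,0,0,0,-2,1],
  [0,0,0,0,0,-2,1],
  [0,0,0,0,0,-2,1],
  [0,0,-0.08,0,0,0,1],
  [0,0,-0.1,0,0,0,1],
  [0,0,-0.1,0,0,0,1],
  [0,0,-0.1,0,0,0,1],
  [0,0,-0.12,0,0,0,1],
  [0,0,0,0,0,0,1],
])

```text
time_s: 34.88
ee_pos: [0.4253, -0.0399, 0.09]
tcp_rot: [180.0, 0.0, 96.3]
force: [-0.4, 0.6, -1.3]
gripper_width: 0.035
grasp_force: 60.1
```

>>> servo_tool([
  [0,0,0,0.8,1.4,0,1],
  [0,0,0,1.5,2.6,0,1],
  [0,0,0,1.6,2.8,0,1],
  [0,0,0,1.6,2.8,0,1],
  [0,0,0,1.5,2.6,0,1],
  [0,0,0,0.8,1.5,0,1],
  [0,0,0,0,0,0,1],
  [0,0,0,0,0,0,1],
])

```text
time_s: 35.55
ee_pos: [0.5537, 0.0526, 0.0893]
tcp_rot: [-180.0, 0.0, 95.9]
force: [-0.6, -0.7, -1.5]
gripper_width: 0.0346
grasp_force: 60.2
```

```bash
python3 - <<'E'
from bench import r
from h import *
o=r.observe();print(o["ee_pos"],o["tcp_rot"],o["gripper_width"],o["grasp_force"])
f=r.grab_frame("scene");a=f["color"][180:280,240:340];t=r.grab_frame("top");g=t["color"][210:310,240:340]
cv2.imwrite("pics/v8.png",cv2.resize(np.hstack([a,g])[:,:,::-1],None,fx=4,fy=4,interpolation=cv2.INTER_CUBIC))
E
```

```text
[0.55368042 0.05263277 0.08933228] [-1.79975195e+02  3.70618138e-02  9.58937965e+01] 0.03462292816983647 60.15559673309326
```

View pics/v8.png

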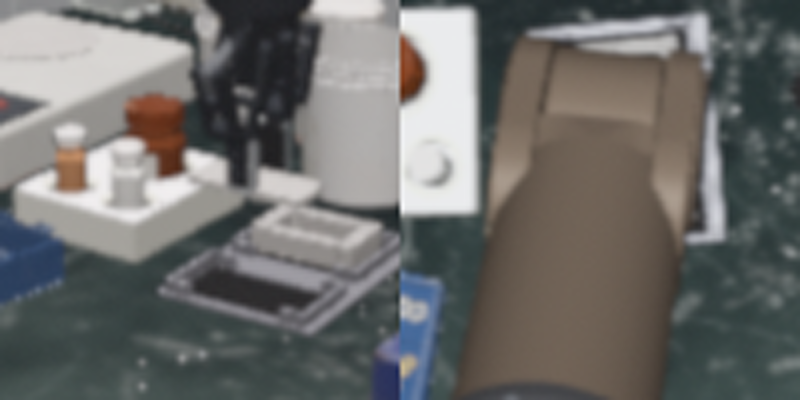

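Scraper held level above the near bay. Lowering.

>>> servo_tool([
  [0,0,0,0,0,1,1],
  [0,0,0,0,0,2,1],
  [0,0,0,0,0,2,1],
  [0,0,0,0,0,1.2,1],
  [0,0,0,0,0,0.7,1],
  [0,0,0,0,0,0.4,1],
  [0,0,0,0,0,0.3,1],
  [0,0,0,0,0,0.2,1],
  [0,0,0,0,0,0,1],
  [0,0,0,0,0,0,1],
])

```text
time_s: 36.48
ee_pos: [0.5539, 0.0521, 0.012]
tcp_rot: [179.9, -0.0, 96.0]
force: [0.2, -0.6, -1.0]
gripper_width: 0.0347
grasp_force: 60.2
```

>>> servo_tool([
  [0,0,0,0,0,0.2,1],
  [0,0,0,0,0,0.15,1],
  [0,0,0,0,0,0.1,1],
  [0,0,0,0,0,0,1],
  [0,0,0,0,0,0,1],
])

```text
time_s: 36.9
ee_pos: [0.5536, 0.0523, 0.0071]
tcp_rot: [180.0, -0.0, 96.0]
force: [-0.2, 0.8, 0.4]
gripper_width: 0.0349
grasp_force: 60.5
```

>>> servo_tool([
  [0,0,0,0,0,0.06,1],
  [0,0,0,0,0,0,0.6],
  [0,0,0,0,0,0,0.5],
  [0,0,0,0,0,0,0.42],
  [0,0,0,0,0,0,0.42],
  [0,0,0,0,0,-0.5,0.42],
  [0,0,0,0,0,-1,0.42],
  [0,0,0,0,0,-2,0.42],
  [0,0,0,0,0,-3,0.42],
  [0,0,0,0,0,-4,0.42],
  [0,0,0,0,0,-4,0.42],
  [0,0,0,0,0,-3,0.42],
])

```text
time_s: 37.9
ee_pos: [0.5541, 0.0517, 0.1854]
tcp_rot: [179.8, -0.0, 96.0]
force: [1.2, 0.3, 0.4]
gripper_width: 0.0495
grasp_force: 0.0
```

>>> servo_tool([
  [0,0,0,-2,-1,0,0.42],
  [0,0,0,-3.5,-1.5,0,0.42],
  [0,0,0,-3.5,-1.5,0,0.42],
  [0,0,0,-3.5,-1.5,0,0.42],
  [0,0,0,-3.5,-1,0,0.42],
  [0,0,0,-3.5,-1,0,0.42],
  [0,0,0,-3.5,-1,0,0.42],
  [0,0,0,-2,0,0,0.42],
  [0,0,0,0,0,0,0.42],
  [0,0,0,0,0,0,0.42],
])

```text
time_s: 38.73
ee_pos: [0.4948, -0.2067, 0.1821]
tcp_rot: [180.0, 0.0, 95.8]
force: [-0.3, -0.1, -0.1]
gripper_width: 0.0497
grasp_force: 0.0
```

```bash
python3 - <<'E'
from bench import r
from h import *
o=r.observe();print(o["ee_pos"],o["time_s"])
f=r.grab_frame("scene");a=f["color"][180:280,240:340];t=r.grab_frame("top");g=t["color"][210:310,240:340]
print(blob(t,(277,216,315,244),.026,135),blob(t,(278,249,318,275),.010,135))
cv2.imwrite("pics/v9.png",cv2.resize(np.hstack([a,g])[:,:,::-1],None,fx=4,fy=4,interpolation=cv2.INTER_CUBIC))
E
```

```text
[ 0.49476725 -0.20674185  0.18212492] 38.7333
[639.7  62.3  86.8  52.6 -83. ] [552.5  51.8  92.8  40.7 -83.7]
```

View pics/v9.png

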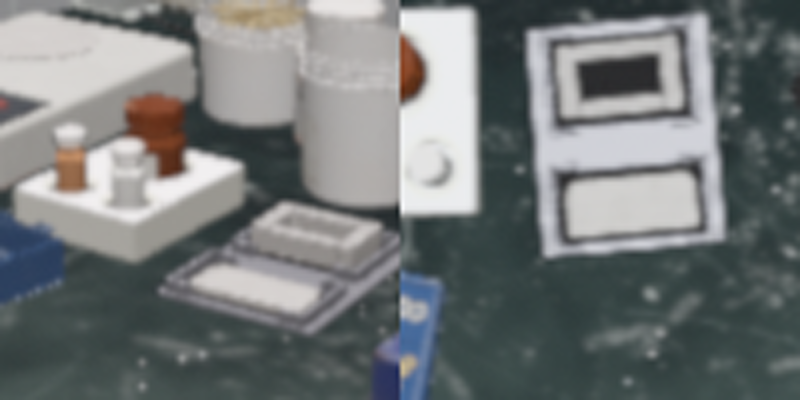

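The scraper and applicator both lie flat and centred in their bays. The vials and jar stand upright in their wells, and the arm is clear. Handing in.

```bash
python3 -c "
from bench import r
print(r.close_job())"
```

```text
the job is handed in; nothing more can be done
None
```

The job is handed in at about 39 s: both vials and the jar stand upright in their wells, the applicator and scraper lie flat in their bays, and the beaker and pot were never touched.

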